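Park the pestle rest beside the molcajete

TASK

Push the wooden pestle rest, with the pestle lying in it, over the tiles until its long side lies flush along the low dark rail and its end is snug against the rail's end stop on the molcajete's side. Only push it with the fingers: never pick the rest up, and do not touch the pestle. Leave the molcajete, the green jar and the spoon holder where they stand.

Things in the scene. Friction and masses are not known exactly. Their poses are not given: they have to be found in the camera images.
- rest: loose pale wooden pestle rest, a block 104 (its x) x 150 (its y, the long way) x 32 mm high with an open trough (36 mm wide) along its y; origin at the centre of its underside; starts on the tiles between the robot and the rail, up to 20 degrees askew to it; slides when pushed, with the pestle about 0.65 to 0.9 kg
- pestle: loose grey stone pestle, 106 mm long along its y axis, 44 mm thick at both ends, lying on the two edges of the rest's trough, along the rest's y, its top about 67 mm above the tiles; it can slide about 6 mm along the trough either way; origin at its middle, on its axis
- rail: fixed dark wooden rail, 26 mm high, a wide U open to the robot. In its frame: the long front face is the plane x = 0, facing -x (the robot); at each end a stop 18 mm thick reaches forward to x = -110 mm, inner faces at y = +185 and -185 mm. Origin on the tiles at the middle of the front face. The rest pushed home has its origin at x = -52, y = +110 or -110 mm here
- molcajete: grey basalt three-legged mortar, 156 mm across, 95 mm high, standing on a fixed 10 mm cork trivet 170 mm across, outside one end of the rail (its +y or its -y end, this changes); origin at the centre of its underside; it stays put
- jar: empty open green glass jar, 76 mm across, 100 mm high, standing outside the other end of the rail; origin at the centre of its underside; stays put
- spoon_holder: white ceramic spoon holder, a round dish 96 mm across and 18 mm high with a flat tab that reaches 113 mm from its centre along its y, behind the rail; origin at the centre of the dish's underside; stays put
Mind the look-alikes: they are no part of the job. Of the things that look like the rest, take the one that is farthest to the robot's right at the start. There is more than one size of the molcajete; the one meant has the size given above.

How it is judged:
At the end, for the whole second after the job is handed in: The rest is still and flat on the tiles, its long side within 5 mm and 0.04 rad of the rail's face, its end within 6 mm of the stop on the molcajete's side; the pestle lies in its trough; molcajete, jar and spoon holder are within 12 mm of where they stood (x of rest in the frame of rail between -0.057 and -0.047 m and angle between the y axis of rest and the y axis of rail, either way round below 0.04 rad and ((y of molcajete in the frame of rail above 0 m and y of rest in the frame of rail between 0.104 and 0.115 m) or (y of molcajete in the frame of rail below 0 m and y of rest in the frame of rail between -0.115 and -0.104 m)) and height (world z) of rest below 0.004 m and angle between rest's own z axis and vertical below 0.05 rad and distance between pestle and rest below 0.055 m and z of pestle in the frame of rest below 0.052 m and linear speed of rest below 0.01 m/s and distance of each of molcajete, jar, spoon_holder from where it was at the start of the episode below 0.012 m); the robot touches nothing.
It fails at once if the rest is lifted off the tiles (more than 10 mm) or tipped (height (world z) of rest above 0.01 m or angle between rest's own z axis and vertical above 0.15 rad).
It fails at once if the fingers or the arm touch the pestle (contact force between any of the fingers, the arm and pestle above 0.5 N).
It fails at once if the pestle leaves the trough (distance between pestle and rest above 0.065 m or z of pestle in the frame of rest above 0.06 m).
It fails at once if the molcajete, the jar or the spoon holder is moved by more than 20 mm (distance of any of molcajete, jar, spoon_holder from where it was at the start of the episode above 0.02 m).
It also fails if it takes over 51 s, if anything falls off the work surface, if the arm or the gripper's body presses on something with over 40 N, if the wrist force passes 120 N, or if a joint passes its speed limit or range.

ROBOT

A 6-joint arm with a two-finger parallel gripper is mounted at the origin on the work surface. World frame = base frame: x ahead of the robot, y to its left, z up, the work surface at z = 0. Lengths are in m, angles in rad, forces in N, time in s.
With the tool pointing down it reaches from about 0.25 to 0.775 m from the base axis. Payload 4 kg.
Tool frame: the origin (TCP) lies between the finger pads; the fingertips stand 14 mm ahead of it and the grasp point (between the pads) lies 5 mm behind it; z points along the fingers, y is the line along which they close (so a half turn about z gives the same grasp; the last joint's range is limited). The gripper opens to 94 mm and grips with 3 to 60 N. Pads are 16 mm wide; open, the fingers measure 119 mm over their backs; the gripper's body (75 mm by 177 mm) begins 78 mm behind the grasp point.
Start: joints at [1.076, 0.087, 1.371, -0, 1.684, -0.103], TCP at [0.21, 0.508, 0.22] pointing down, gripper open.
Joint ranges: [-3.1, 3.1], [-0.76, 2.03], [0.27, 2.55], [-1.08, 4.22], [0.17, 2.65], [-2.57, 2.57]. Speed limits (rad/s): [2.79, 2.79, 3.14, 3.14, 3.14, 3.14].

INTERFACE

Orientations are given as [roll, pitch, yaw] about the fixed x, y, z axes, in that order (R = Rz(yaw) Ry(pitch) Rx(roll)).
In Python, from bench import manip gives the robot as it stands.
- The arm moves only by the tool servo_tool, never from a script. Its argument "targets" is a list of rows, each a list of 7 numbers: the shift along the tool's x, y, z in mm, then the turn, a rotation vector about the tool's x, y, z in rad, then the finger opening in mm, from 0 to 94. In form: [[x, y, z, ax, ay, az, hand], ...]. A call has exactly 5 rows; each row is the pose to reach, as a shift and turn from the pose commanded when the call began, along the tool's axes at that moment; what a row does not reach only later rows make up. A row lasts 1/12 s, in which the tool goes at most 41.7 mm and 7.16 degrees, less where a joint would pass 70% of its speed; a pose out of reach is approached as far as the arm can. A call with a gripper value outside its range is refused whole. The fingers move at their own pace and stop on an object; "force" is the grip in N (left out, the last holds). Time passes only in rows, so rows that repeat a pose let the fingers close, or fill a call up. It gives the time, the measured TCP pose, the force, the opening and the grip force at its end, in the units of the state.
- manip.state(): the state, without advancing time (a new reading comes with each control period).
- manip.read_camera(name): name is "side" or "top"; returns a dict with "img" (420x560x3 uint8, red, green, blue), "fx", "fy", "cx", "cy" (pixels), "D" ([k1, k2, p1, p2, k3] as OpenCV has them; the pictures are not rectified), "view" (4x4, takes a point from world to camera coordinates). Camera axes: x right, y up, looking along -z (the intrinsics and any distortion apply to the point x, -y, -z); pixel columns grow to the right and rows downward; lengths in m; the calibration is good to about 2 mm. A picture is of the moment at which its call begins. There is no depth.
- manip.hand_in(): hands the job in; it is judged then, once.
Trained networks look in a picture, given as the dict that the camera call returned (one of the last four; its "shot" number tells which), for a name from the list of things; names that differ only in an ending like _2 or _b are one class to them, and where a whole thing is asked for, a point or a joint stands for the part that bears it (a point fixed in the world has none). Each returns a list of dicts, best first, with "conf" (0 to 1); they miss things now and then, are a little off and sometimes report something else, mostly with a low value. They report only what shows in the picture. A call takes as long as a camera call. They do not tell look-alikes from the thing itself.
- manip.regions_of(target, picture): "region" (420x560 bool, what is visible of it).
- manip.tip_of(target, picture): "at" ([x, y, z] in m, in world coordinates, good to about 4 mm: a listed point, or the origin of a listed thing).
The state is a dict: "clock": time; "q": joint angles; "qd": joint speeds; "joint_torque": joint torques, N m; "position": TCP position; "tool_rot": TCP orientation; "force": force on the tool from outside, world axes, zero at the start; "torque": the same for the moment, N m; "opening": finger opening in m; "finger_force": force on a finger pad.
Only numpy, scipy, OpenCV 4.12 (cv2) and the standard library are available. Lean on these libraries where they do the work, as an engineer would, in place of code of your own. Each camera call takes 0.05 s, during which the arm holds its last target. There are 200 camera calls.

## Working session

There is one attempt and no reset: what is moved stays moved. The work goes in short steps, Python scripts to look and compute and a tool call to move; the robot and the scene stay as the last step left them, time stands still between calls to the robot, and variables do not carry over. Pictures are saved under pics/ and viewed, at most 10 in all, crops included, and the job is handed in when it is done.

Besides the shell and the picture viewer there is one more tool, called after ">>>" as a command line: name --pt "numbers of a row" for each row, then --argument value for the rest. servo_tool: Moves the arm, as the interface text tells. Its arguments: {"type":"object","properties":{"targets":{"type":"array","items":{"type":"array","items":{"type":"number"}}},"force":{"type":"number"}},"required":["targets"]}

```bash
mkdir -p pics; cat > h.py <<'E'
import numpy as np, cv2
from bench import manip
def save(p,n):
    cv2.imwrite('pics/'+n,cv2.cvtColor(p['img'],cv2.COLOR_RGB2BGR))
def K(p): return np.array([[p['fx'],0,p['cx']],[0,p['fy'],p['cy']],[0,0,1.]])
def ground(p,uv,z=0):
    uv=np.array(uv,float).reshape(-1,1,2)
    n=cv2.undistortPoints(uv,K(p),np.array(p['D'],float)).reshape(-1,2)
    V=np.array(p['view']);R=V[:3,:3];c=-R.T@V[:3,3]
    d=np.c_[n[:,0],-n[:,1],-np.ones(len(n))]@R
    return c+d*((z-c[2])/d[:,2])[:,None]
def proj(p,X):
    X=np.array(X,float).reshape(-1,3);V=np.array(p['view'])
    c=X@V[:3,:3].T+V[:3,3];c=c*[1,-1,-1]
    return cv2.projectPoints(c,np.zeros(3),np.zeros(3),K(p),np.array(p['D'],float))[0].reshape(-1,2)
E
python3 - <<'E'
from h import *
for c in ('top','side'):
    p=manip.read_camera(c); save(p,c+'0.png')
    for t in ('rest','pestle','rail','molcajete','jar','spoon_holder'):
        for d in manip.tip_of(t,p): print(c,t,np.round(d['at'],3),round(d['conf'],2),proj(p,d['at']).round().tolist())
s=manip.state();print(s)
E
```

```text
top rest [0.334 0.417 0.   ] 0.81 [[198.0, 273.0]]
top rest [0.404 0.176 0.003] 0.77 [[270.0, 251.0]]
top rest [ 0.542 -0.014  0.002] 0.72 [[325.0, 209.0]]
top pestle [ 0.542 -0.01   0.042] 0.71 [[325.0, 208.0]]
top rail [ 0.641 -0.023 -0.002] 0.64 [[327.0, 180.0]]
top molcajete [0.664 0.321 0.012] 0.8 [[225.0, 175.0]]
top molcajete [ 0.532  0.497 -0.001] 0.66 [[174.0, 215.0]]
top molcajete [0.491 0.685 0.002] 0.57 [[119.0, 228.0]]
top jar [ 0.619 -0.351 -0.004] 0.92 [[421.0, 186.0]]
top spoon_holder [ 0.729 -0.15  -0.001] 0.65 [[363.0, 155.0]]
side rest [ 0.541 -0.022  0.002] 0.94 [[303.0, 252.0]]
side rest [0.408 0.171 0.   ] 0.71 [[232.0, 234.0]]
side rest [0.332 0.416 0.001] 0.57 [[180.0, 206.0]]
side rest [ 0.622 -0.345 -0.002] 0.3 [[397.0, 306.0]]
side pestle [ 0.542 -0.018  0.048] 0.97 [[303.0, 238.0]]
side rail [ 0.639 -0.023 -0.001] 0.98 [[331.0, 243.0]]
side molcajete [0.526 0.502 0.004] 0.98 [[220.0, 180.0]]
side molcajete [0.666 0.322 0.014] 0.8 [[279.0, 188.0]]
side molcajete [ 0.49   0.686 -0.001] 0.77 [[192.0, 164.0]]
side jar [ 0.619 -0.35  -0.001] 0.64 [[398.0, 307.0]]
side spoon_holder [ 0.73  -0.152 -0.002] 0.89 [[382.0, 255.0]]
{'clock': 0.7, 'q': array([ 1.07590856e+00,  8.71661345e-02,  1.37065958e+00,  1.55810078e-06,
        1.68359136e+00, -1.03081348e-01]), 'qd': array([-1.53928542e-06,  3.83177986e-04,  1.16915289e-04,  7.00454905e-06,
       -1.19506361e-03,  3.24489646e-05]), 'joint_torque': array([-4.77083577e-04, -3.39908159e+01, -3.02522886e+01,  7.19207176e-02,
        2.31731718e-02,  4.95158154e-07]), 'position': array([0.21003235, 0.50835311, 0.21954494]), 'tool_rot': array([3.14141784e+00, 1.65272143e-05, 2.74978641e+00]), 'force': array([-0.34726116,  0.09727543, -0.53710902]), 'torque': array([-0.00179242, -0.0481385 ,  0.02578838]), 'finger_force': 0.0, 'opening': 0.09386634805413749}
```

```bash
python3 - <<'E'
import cv2
a=cv2.imread('pics/top0.png')
c=a[140:290,160:460]; cv2.imwrite('pics/top_c.png',cv2.resize(c,None,fx=2.6,fy=2.6,interpolation=cv2.INTER_CUBIC))
a=cv2.imread('pics/side0.png')
c=a[160:340,160:440]; cv2.imwrite('pics/side_c.png',cv2.resize(c,None,fx=2.8,fy=2.8,interpolation=cv2.INTER_CUBIC))
E
```

```text
(no output)
```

View pics/top_c.png

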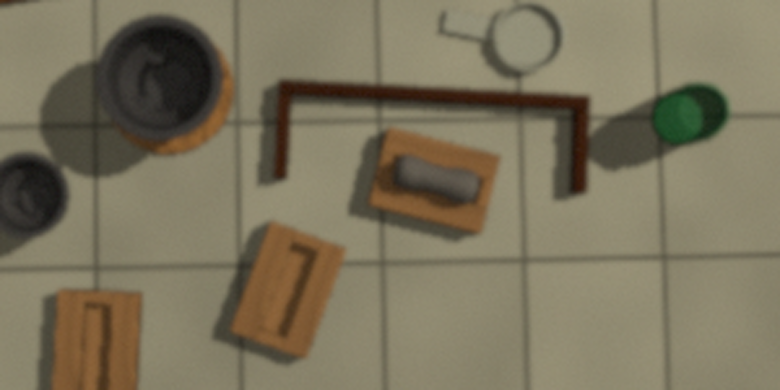

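View pics/side_c.png

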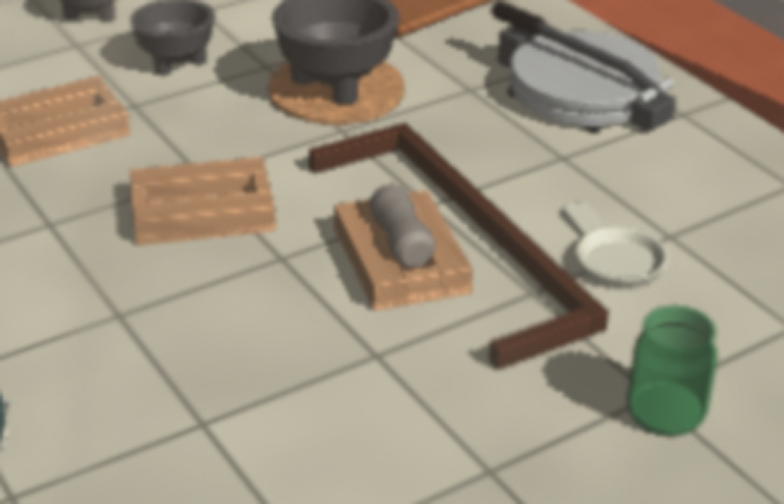

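The rest-like blocks sit at top-image px (198,273), (270,251) and (325,209). The one meant is (325,209): it is farthest to the robot's right (y≈-0.015) and carries the pestle, as both crops confirm. Of the mortars, the big one on the cork trivet at top px (225,175) is the one meant. It stands at the rail's +y end, so the target is the +y stop. Next I'll fit the rail and rest poses.

```bash
cat >> h.py <<'E'
from scipy.optimize import minimize
def box(x0,x1,y0,y1,h): return np.array([[x,y,z] for x in (x0,x1) for y in (y0,y1) for z in (0,h)])
REST=[box(-.052,.052,-.075,.075,.032)]
RAIL=[box(0,.018,-.203,.203,.026),box(-.11,.018,.185,.203,.026),box(-.11,.018,-.203,-.185,.026)]
def place(B,q):
    c,s=np.cos(q[2]),np.sin(q[2]); return B@np.array([[c,s,0],[-s,c,0],[0,0,1]])+[q[0],q[1],0]
def sil(p,boxes,q):
    m=np.zeros((420*4,560*4),np.uint8)
    for B in boxes:
        uv=(proj(p,place(B,q))+.5)*4
        cv2.fillConvexPoly(m,cv2.convexHull(np.round(uv*16).astype(np.int32)),1,shift=4)
    return m.reshape(420,4,560,4).mean((1,3))
def fit(ps,ms,boxes,q0):
    # ms: (mask, ignore)
    def f(q): return sum((np.abs(sil(p,boxes,q)-m)*~i).sum() for p,(m,i) in zip(ps,ms))
    r=minimize(f,q0,method='Nelder-Mead',options=dict(initial_simplex=np.array(q0)+np.array([[0,0,0],[.008,0,0],[0,.008,0],[0,0,.1]]),xatol=2e-4,fatol=.5))
    return r.x,r.fun,sum(m.sum() for m,_ in ms)
def mask(t,p,at=None):
    L=manip.regions_of(t,p)
    if at is not None:
        u=proj(p,at)[0]
        L=sorted(L,key=lambda d:np.hypot(*(np.argwhere(d['region']).mean(0)[::-1]-u)))
    return np.array(L[0]['region'],bool)
def look(restq,railq,dorail=False,cams=('top','side')):
    ps=[manip.read_camera(c) for c in cams];out=[]
    mr=[];ml=[]
    for p in ps:
        a=mask('rest',p,[*restq[:2],.016]);b=mask('pestle',p,[*restq[:2],.045])
        mr.append((a,b))
        if dorail: ml.append((mask('rail',p),cv2.dilate((a|b).astype(np.uint8),np.ones((3,3)))>0))
    R=fit(ps,mr,REST,restq)
    L=fit(ps,ml,RAIL,railq) if dorail else (np.array(railq),)
    return R,L,ps
def rel(r,l):
    c,s=np.cos(l[2]),np.sin(l[2]);d=r[:2]-l[:2]
    return np.array([c*d[0]+s*d[1],-s*d[0]+c*d[1]])*1000,r[2]-l[2]
E
python3 - <<'E'
from h import *
R,L,ps=look([.542,-.016,-.2],[.64,-.023,-.045],True)
print(R,L,rel(R[0],L[0]))
for k in (0,1):
    im=ps[k]['img'].copy()
    for boxes,q in ((REST,R[0]),(RAIL,L[0])):
        m=(sil(ps[k],boxes,q)>.5).astype(np.uint8);c,_=cv2.findContours(m,0,1);cv2.drawContours(im,c,-1,(255,255,0),1)
    ps[k]['img']=im
o=np.vstack([cv2.resize(ps[0]['img'][150:250,230:430],None,fx=3,fy=3),cv2.resize(ps[1]['img'][195:295,250:450],None,fx=3,fy=3)])
save({'img':o},'fit.png')
E
```

```text
Traceback (most recent call last):
  File "h.py", line 43, in look
    a=mask('rest',p,[*restq[:2],.016]);b=mask('pestle',p,[*restq[:2],.045])
                                         ~~~~^^^^^^^^^^^^^^^^^^^^^^^^^^^^^^
  File "h.py", line 38, in mask
    return np.array(L[0]['region'],bool)
                    ~^^^
IndexError: list index out of range
```

```bash
python3 - <<'E'
s=open('h.py').read()
s=s.replace("""    ps=[manip.read_camera(c) for c in cams];out=[]
    mr=[];ml=[]
    for p in ps:
        a=mask('rest',p,[*restq[:2],.016]);b=mask('pestle',p,[*restq[:2],.045])
""","""    mr=[];ml=[];ps=[]
    for c in cams:
      for _ in range(4):
        p=manip.read_camera(c);a=mask('rest',p,[*restq[:2],.016]);b=mask('pestle',p,[*restq[:2],.045])
        l=mask('rail',p) if dorail else a
        if a is not None and b is not None and l is not None: break
      ps.append(p)
      if 1:
""").replace("        mr.append","        b=cv2.dilate(b.astype(np.uint8),np.ones((3,3)))>0\n        mr.append").replace("ml.append((mask('rail',p)","ml.append((l").replace("    L=manip.regions_of(t,p)\n","    L=manip.regions_of(t,p)\n    if not L: return None\n")
open('h.py','w').write(s)
E
python3 - <<'E'
from h import *
R,L,ps=look([.542,-.016,-.2],[.64,-.023,-.045],True)
print(R,L,rel(R[0],L[0]),manip.state()['clock'])
for k in (0,1):
    im=ps[k]['img'].copy()
    for boxes,q in ((REST,R[0]),(RAIL,L[0])):
        m=(sil(ps[k],boxes,q)>.5).astype(np.uint8);c,_=cv2.findContours(m,0,1);cv2.drawContours(im,c,-1,(255,255,0),1)
    ps[k]['img']=im
o=np.vstack([cv2.resize(ps[0]['img'][150:250,230:430],None,fx=3,fy=3),cv2.resize(ps[1]['img'][195:295,250:450],None,fx=3,fy=3)])
save({'img':o},'fit.png')
E
```

```text
(array([ 0.54245942, -0.01418421, -0.30174751]), np.float64(2469.8125), np.int64(2295)) (array([ 0.6451928 , -0.02062565, -0.06527928]), np.float64(414.0625), np.int64(2951)) (array([-102.93475707,   -0.27388227]), np.float64(-0.2364682254256047)) 1.3
```

View pics/fit.png

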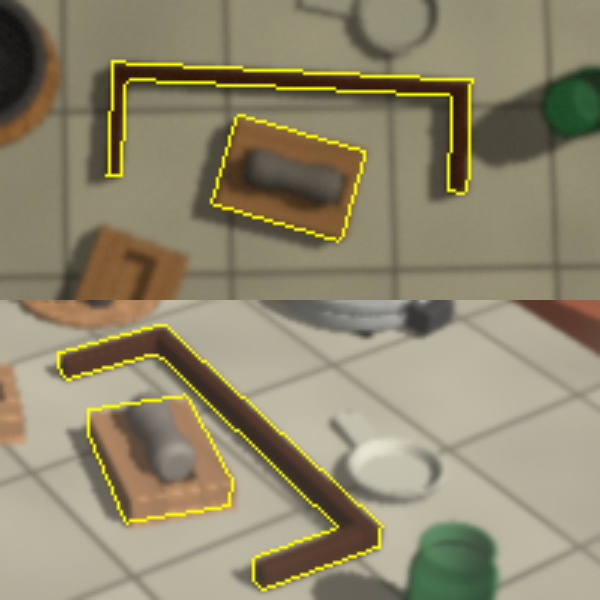

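The rest outline matches in both views. In the rail frame the rest is at (-103, 0) mm and 0.24 rad askew. The rail is at (0.645, -0.021) with yaw -0.065. I'll move to the pre-push spot behind the rest.

>>> servo_tool --pt "-30 -28 0 0 0 -0.06 80" --pt "-60 -56 0 0 0 -0.13 80" --pt "-90 -84 0 0 0 -0.2 80" --pt "-120 -112 0 0 0 -0.27 80" --pt "-150 -140 0 0 0 -0.327 80"

```text
clock: 1.72
position: [0.2955, 0.32, 0.2196]
tool_rot: [3.141, 0.001, 3.081]
force: [0.4, 0.0, -0.0]
opening: 0.0803
finger_force: 0.0
```

>>> servo_tool --pt "-19 -36 0 0 0 0 80" --pt "-38 -72 0 0 0 0 80" --pt "-57 -108 0 0 0 0 80" --pt "-76 -144 0 0 0 0 80" --pt "-95 -178 0 0 0 0 80"

```text
clock: 2.13
position: [0.3788, 0.1359, 0.2199]
tool_rot: [3.141, 0.001, 3.077]
force: [0.9, 0.3, 0.3]
opening: 0.08
finger_force: 0.0
```

>>> servo_tool --pt "-19 -35 10 0 0 0 80" --pt "-38 -70 35 0 0 0 80" --pt "-57 -105 65 0 0 0 80" --pt "-76 -141 100 0 0 0 80" --pt "-76 -141 140 0 0 0 80"

```text
clock: 2.55
position: [0.4462, -0.0061, 0.0983]
tool_rot: [-3.14, 0.008, 3.073]
force: [0.6, 0.3, 0.1]
opening: 0.0802
finger_force: 0.0
```

>>> servo_tool --pt "0 0 27 0 0 0 80" --pt "0 0 54 0 0 0 80" --pt "0 0 54 0 0 0 80" --pt "0 0 54 0 0 0 80" --pt "-5 0 54 0 0 0 80"

```text
clock: 2.97
position: [0.4485, -0.0026, 0.044]
tool_rot: [-3.142, 0.002, 3.077]
force: [0.5, -0.4, 0.7]
opening: 0.0802
finger_force: 0.0
```

>>> servo_tool --pt "-5 0 0 0 0 0 80" --pt "-10 0 0 0 0 0 80" --pt "-15 0 0 0 0 0 80" --pt "-20 0 0 0 0 0 80" --pt "-25 0 0 0 0 0 80"

```text
clock: 3.38
position: [0.4734, -0.0043, 0.0431]
tool_rot: [-3.141, 0.0, 3.077]
force: [-5.9, -0.9, 3.3]
opening: 0.0796
finger_force: 2.9
```

>>> servo_tool --pt "-5 0 0 0 0 0 80" --pt "-10 0 0 0 0 0 80" --pt "-15 0 0 0 0 0 80" --pt "-20 0 0 0 0 0 80" --pt "-25 0 0 0 0 0 80"

```text
clock: 3.8
position: [0.496, -0.0067, 0.0423]
tool_rot: [-3.14, -0.005, 3.076]
force: [-6.3, -1.4, 4.5]
opening: 0.0803
finger_force: 2.9
```

The tool is 17 mm higher than I intended, since the descent was rate-limited. I'll back off, lower it and go on.

>>> servo_tool --pt "6 0 0 0 0 0 80" --pt "12 0 0 0 0 0 80" --pt "12 0 8 0 0 0 80" --pt "12 0 16 0 0 0 80" --pt "12 0 16 0 0 0 80"

```text
clock: 4.22
position: [0.484, -0.0048, 0.0242]
tool_rot: [3.141, -0.004, 3.077]
force: [0.0, 0.7, -1.4]
opening: 0.08
finger_force: 0.0
```

```bash
python3 - <<'E'
from h import *
s=manip.state();print(s['position'],s['tool_rot'],s['clock'])
R,L,ps=look([.555,-.016,-.15],[.6452,-.0206,-.0653],False,('side',))
print(R,rel(R[0],L[0]))
save({'img':cv2.resize(ps[0]['img'][160:310,220:420],None,fx=3,fy=3)},'s1.png')
E
```

```text
[ 0.48395521 -0.00478409  0.02419083] [ 3.14111008 -0.00355688  3.07687972] 4.2167
(array([ 0.55962142, -0.01787941, -0.14945708]), np.float64(435.25), np.int64(863)) (array([-85.57371832,  -2.86952314]), np.float64(-0.08415708094276939))
```

View pics/s1.png

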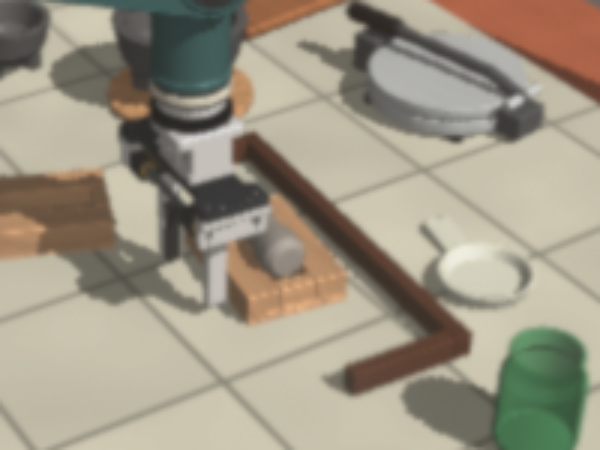

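The side view shows the rest upright with its pestle, nearly parallel to the rail, and the fingers (crop 215,290) just behind it. I'll push on towards the rail, about 50 mm.

>>> servo_tool --pt "-6 0 0 0 0 0 80" --pt "-12 0 0 0 0 0 80" --pt "-17 0 0 0 0 0 80" --pt "-22 0 0 0 0 0 80" --pt "-27 0 0 0 0 0 80"

```text
clock: 4.78
position: [0.5117, -0.0072, 0.0264]
tool_rot: [-3.141, -0.004, 3.077]
force: [-5.6, 0.0, 5.2]
opening: 0.0801
finger_force: 3.1
```

>>> servo_tool --pt "-4 0 0 0 0 0 80" --pt "-8 0 0 0 0 0 80" --pt "-12 0 0 0 0 0 80" --pt "-16 0 0 0 0 0 80" --pt "-19 0 0 0 0 0 80"

```text
clock: 5.2
position: [0.5307, -0.0079, 0.0264]
tool_rot: [3.141, -0.004, 3.077]
force: [-6.3, 0.4, 4.3]
opening: 0.08
finger_force: 3.1
```

>>> servo_tool --pt "-1 0 0 0 0 0 80" --pt "-2 0 0 0 0 0 80" --pt "-3 0 0 0 0 0 80" --pt "-4 0 0 0 0 0 80" --pt "-4 0 0 0 0 0 80"

```text
clock: 5.62
position: [0.5318, -0.0079, 0.0264]
tool_rot: [3.141, -0.01, 3.077]
force: [-12.0, 0.5, 9.4]
opening: 0.0801
finger_force: 6.5
```

>>> servo_tool --pt "-1 0 0 0 0 0 80" --pt "-2 0 0 0 0 0 80" --pt "-3 0 0 0 0 0 80" --pt "-4 0 0 0 0 0 80" --pt "-4 0 0 0 0 0 80"

```text
clock: 6.03
position: [0.5319, -0.0079, 0.0264]
tool_rot: [3.141, -0.019, 3.077]
force: [-23.0, 0.6, 17.7]
opening: 0.0797
finger_force: 11.6
```

```bash
python3 - <<'E'
from h import *
R,L,ps=look([.592,-.016,-.065],[.6452,-.0206,-.0653],False,('side',))
print(R,rel(R[0],L[0]))
save({'img':cv2.resize(ps[0]['img'][160:310,220:420],None,fx=3,fy=3)},'s2.png')
E
```

```text
(array([ 0.59106008, -0.01839393, -0.0654586 ]), np.float64(534.4375), np.int64(806)) (array([-54.16848642,  -1.33145598]), np.float64(-0.00015860316903071325))
```

View pics/s2.png

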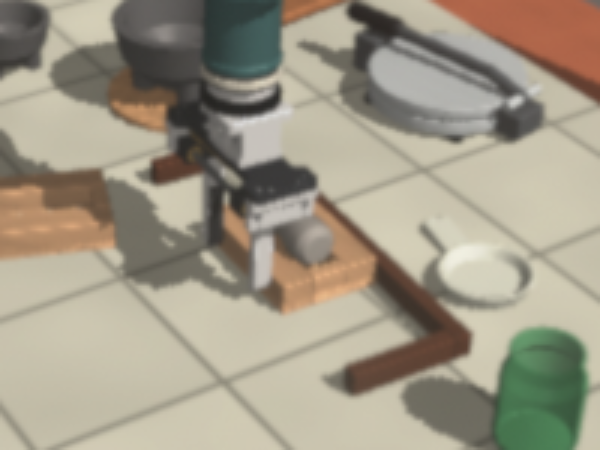

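The rest is now flush along the rail, with the pestle still in the trough; the -y end of the rest is at crop (330,280). Next I'll back off, lift, turn 90° and go to its -y end.

>>> servo_tool --pt "10 0 0 0 0 0 80" --pt "20 0 0 0 0 0 80" --pt "22 0 -40 0 0 0 70" --pt "22 0 -80 0 0 0.1 60" --pt "22 0 -120 0 0 0.2 50"

```text
clock: 6.6
position: [0.5172, -0.007, 0.147]
tool_rot: [3.141, -0.001, 2.872]
force: [1.0, -0.0, 0.0]
opening: 0.0634
finger_force: 0.0
```

```bash
python3 - <<'E'
from h import *
s=manip.state();l=np.array([.6452,-.0206,-.0653]);p=s['position']
print(p,s['tool_rot'],rel(np.r_[p[:2],s['tool_rot'][2]],l),s['clock'])
E
```

```text
[ 0.51715439 -0.00702743  0.14702492] [ 3.14126570e+00 -5.34677266e-04  2.87213536e+00] (array([-128.65836353,    5.18820414]), np.float64(2.9374353609403276)) 6.6
```

>>> servo_tool --pt "-20 -20 0 0 0 0.12 50" --pt "-40 -41 0 0 0 0.24 50" --pt "-60 -61 0 0 0 0.36 50" --pt "-80 -82 0 0 0 0.48 50" --pt "-99 -102 0 0 0 0.6 50"

```text
clock: 7.02
position: [0.5879, -0.133, 0.1468]
tool_rot: [3.14, 0.002, 2.271]
force: [-0.3, 0.4, 0.3]
opening: 0.0503
finger_force: 0.0
```

>>> servo_tool --pt "0 0 0 0 0 0.12 50" --pt "0 0 0 0 0 0.24 50" --pt "0 0 0 0 0 0.36 50" --pt "0 0 0 0 0 0.48 50" --pt "0 0 0 0 0 0.6 50"

```text
clock: 7.43
position: [0.5873, -0.1319, 0.1464]
tool_rot: [3.14, 0.0, 1.671]
force: [0.6, 0.4, 0.2]
opening: 0.0501
finger_force: 0.0
```

>>> servo_tool --pt "0 0 0 0 0 0.1 50" --pt "0 0 0 0 0 0.166 50" --pt "0 0 0 0 0 0.166 50" --pt "0 0 0 0 0 0.166 50" --pt "0 0 0 0 0 0.166 50"

```text
clock: 7.85
position: [0.5868, -0.1316, 0.1465]
tool_rot: [3.141, 0.0, 1.512]
force: [0.7, 0.5, -1.0]
opening: 0.05
finger_force: 0.0
```

```bash
python3 - <<'E'
from h import *
s=manip.state();l=np.array([.6452,-.0206,-.0653]);p=s['position']
print(p,s['tool_rot'],rel(np.r_[p[:2],s['tool_rot'][2]],l),s['clock'])
E
```

```text
[ 0.58676129 -0.13162131  0.14649338] [3.14078863e+00 2.04211389e-05 1.51231285e+00] (array([ -51.06961596, -114.59802929]), np.float64(1.57761284954937)) 7.85
```

>>> servo_tool --pt "0 0 25 0 0 0.006 50" --pt "0 0 50 0 0 0.006 50" --pt "0 0 75 0 0 0.006 50" --pt "0 0 100 0 0 0.006 50" --pt "0 0 120 0 0 0.006 50"

```text
clock: 8.27
position: [0.5858, -0.1313, 0.0244]
tool_rot: [-3.14, -0.0, 1.506]
force: [-0.7, 0.8, -0.5]
opening: 0.05
finger_force: 0.0
```

>>> servo_tool --pt "0 0 0 0 0 0 50" --pt "6 0 0 0 0 0 50" --pt "12 0 0 0 0 0 50" --pt "17 0 0 0 0 0 50" --pt "22 0 0 0 0 0 50"

```text
clock: 8.68
position: [0.5894, -0.1092, 0.0287]
tool_rot: [3.138, 0.001, 1.505]
force: [0.3, -1.3, -0.2]
opening: 0.05
finger_force: 0.0
```

>>> servo_tool --pt "4 0 0 0 0 0 50" --pt "8 0 0 0 0 0 50" --pt "13 0 0 0 0 0 50" --pt "18 0 0 0 0 0 50" --pt "23 0 0 0 0 0 50"

```text
clock: 9.1
position: [0.5896, -0.088, 0.0271]
tool_rot: [3.141, 0.004, 1.505]
force: [-2.0, -5.2, 2.1]
opening: 0.05
finger_force: 2.6
```

>>> servo_tool --pt "6 0 0 0 0 0 50" --pt "12 0 0 0 0 0 50" --pt "18 0 0 0 0 0 50" --pt "24 0 0 0 0 0 50" --pt "30 0 0 0 0 0 50"

```text
clock: 9.52
position: [0.5916, -0.0582, 0.0271]
tool_rot: [3.141, 0.003, 1.504]
force: [-1.4, -5.6, 2.2]
opening: 0.05
finger_force: 2.6
```

>>> servo_tool --pt "6 0 0 0 0 0 50" --pt "12 0 0 0 0 0 50" --pt "18 0 0 0 0 0 50" --pt "24 0 0 0 0 0 50" --pt "30 0 0 0 0 0 50"

```text
clock: 9.93
position: [0.5936, -0.0282, 0.0271]
tool_rot: [3.141, 0.003, 1.504]
force: [-0.6, -4.2, 2.2]
opening: 0.0501
finger_force: 2.6
```

```bash
python3 - <<'E'
from h import *
s=manip.state();l=np.array([.6452,-.0206,-.0653]);p=s['position']
print(p,s['tool_rot'],rel(np.r_[p[:2],s['tool_rot'][2]],l),s['clock'],s['force'])
R,L,ps=look([.598,.04,-.065],l,False,('side',))
print(R,rel(R[0],L[0]))
save({'img':cv2.resize(ps[0]['img'][160:310,220:420],None,fx=3,fy=3)},'s3.png')
E
```

```text
[ 0.59361235 -0.02824619  0.02709967] [3.14072101 0.00338656 1.5043034 ] (array([-50.97876066, -10.99617341]), np.float64(1.5696033990411227)) 9.9333 [-0.5753661  -4.17326352  2.20015951]
(array([ 0.59692596,  0.05496362, -0.06758263]), np.float64(692.4375), np.int64(718)) (array([-53.10195665,  72.2525217 ]), np.float64(-0.0022826322748941696))
```

View pics/s3.png

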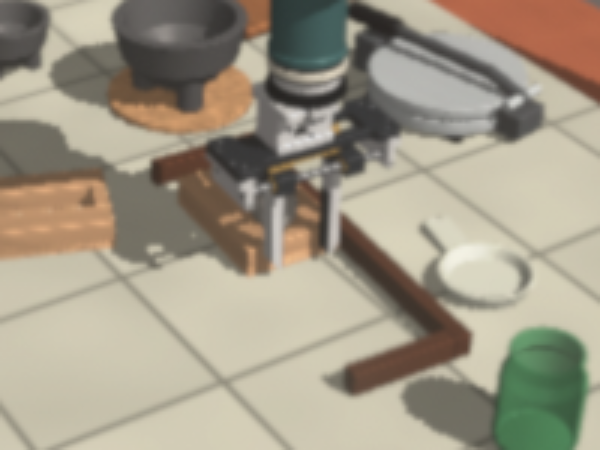

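The rest slides along the rail with both fingers on its end (crop 275-330, 245). About 38 mm is left.

>>> servo_tool --pt "5 0 0 0 0 0 50" --pt "10 0 0 0 0 0 50" --pt "15 0 0 0 0 0 50" --pt "20 0 0 0 0 0 50" --pt "25 0 0 0 0 0 50"

```text
clock: 10.5
position: [0.5953, -0.0033, 0.0269]
tool_rot: [3.141, 0.003, 1.504]
force: [0.3, -4.2, 2.5]
opening: 0.05
finger_force: 2.6
```

>>> servo_tool --pt "3 0 0 0 0 0 50" --pt "5 0 0 0 0 0 50" --pt "7 0 0 0 0 0 50" --pt "9 0 0 0 0 0 50" --pt "10 0 0 0 0 0 50"

```text
clock: 10.92
position: [0.596, 0.0072, 0.0269]
tool_rot: [3.141, 0.002, 1.504]
force: [-0.5, -5.2, 2.6]
opening: 0.0497
finger_force: 2.8
```

>>> servo_tool --pt "1 0 0 0 0 0 50" --pt "2 0 0 0 0 0 50" --pt "3 0 0 0 0 0 50" --pt "4 0 0 0 0 0 50" --pt "4 0 0 0 0 0 50"

```text
clock: 11.33
position: [0.596, 0.0076, 0.0269]
tool_rot: [3.141, 0.008, 1.504]
force: [-1.4, -12.8, 4.4]
opening: 0.0501
finger_force: 6.5
```

Contact with the stop, at the expected place. I'll press a little more, then back off and lift.

>>> servo_tool --pt "1 0 0 0 0 0 50" --pt "2 0 0 0 0 0 50" --pt "3 0 0 0 0 0 50" --pt "3 0 0 0 0 0 50" --pt "0 0 0 0 0 0 50"

```text
clock: 11.75
position: [0.596, 0.0075, 0.0269]
tool_rot: [3.141, 0.008, 1.504]
force: [-0.9, -7.3, 2.4]
opening: 0.0501
finger_force: 3.8
```

>>> servo_tool --pt "-8 0 0 0 0 0 50" --pt "-18 0 0 0 0 0 50" --pt "-28 0 -20 0 0 0 50" --pt "-35 0 -60 0 0 0 50" --pt "-35 0 -100 0 0 0 50"

```text
clock: 12.17
position: [0.5915, -0.0231, 0.1245]
tool_rot: [-3.135, -0.002, 1.504]
force: [2.0, -0.2, 1.3]
opening: 0.0505
finger_force: 0.0
```

```bash
python3 - <<'E'
from h import *
s=manip.state();l=np.array([.6452,-.0206,-.0653]);p=s['position']
print(p,s['tool_rot'],rel(np.r_[p[:2],s['tool_rot'][2]],l),s['clock'],s['force'])
R,L,ps=look([.598,.092,-.065],l,False,('side',))
print(R,rel(R[0],L[0]))
R,L,ps=look([.598,.092,-.065],l,False,('top',))
print(R,rel(R[0],L[0]))
q=manip.read_camera('side')
save({'img':np.vstack([cv2.resize(q['img'][180:270,240:400],None,fx=4,fy=4)[:300],cv2.resize(ps[0]['img'][150:225,230:390],None,fx=4,fy=4)])},'s4.png')
E
```

```text
[ 0.59151149 -0.02306786  0.1244628 ] [-3.13466971e+00 -2.00183847e-03  1.50392475e+00] (array([-53.41304828,  -5.96597115]), np.float64(1.5692247541366957)) 12.1667 [ 1.99029412 -0.18953494  1.30631901]
(array([ 0.64540103,  0.13599899, -0.55887648]), np.float64(2039.5625), np.int64(1352)) (array([-10.01804668, 156.2783518 ]), np.float64(-0.49357648051138325))
(array([ 0.60093565,  0.09263935, -0.06027201]), np.float64(70.0625), np.int64(1014)) (array([-51.55928064, 110.10959563]), np.float64(0.0050279907541303515))
```

View pics/s4.png

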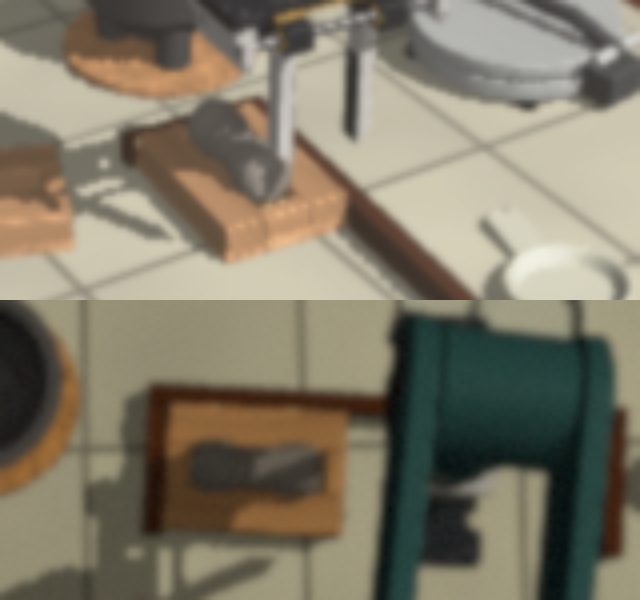

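The top fit puts the rest at (-51.6, 110.1) mm in the rail frame, 0.005 rad off. Both views show it snug in the +y corner with the pestle in its trough and the fingers clear. The side fit took a wrong mask, so I discard it.

```bash
python3 -c "
from bench import manip
print(manip.hand_in())"
```

```text
the job is handed in; nothing more can be done
None
```

I pushed the rest, with the pestle still in its trough, flush along the rail and snug against the stop on the molcajete's side; the last top view put it at x ≈ -51.6 mm, y ≈ 110.1 mm, 0.005 rad off, and I handed the job in at about 12 s, with no verdict returned.

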